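Shut and bolt the seed box

TASK

Shut the seed box on the potting bench for the night, pushing with your fingertips: push its open lid down until it is fully closed, and only then push the steel bolt on its front all the way across, through the staple that hangs from the lid. Nothing needs gripping or lifting; do not tip the lid back to upright, and leave the jar, pot, tray and hand fork where they are.

Things in the scene. Friction and masses are not known exactly. Their poses are not given: they have to be found in the camera images.
- seed_box: Wooden seed box fixed to the bench, 170 mm deep (its x), 240 wide (y), 100 tall. Origin: centre of its underside; z up. Its front, with the bolt, faces its -x (to the robot, turned up to 0.35 rad). Lid hinge: along y at x = +85, z = 100 mm. Two guides for the bolt stand out 31 mm from the front, between y = -115 and +10 mm, z = 59 to 93 mm. Packets inside need no care.
- lid (a joint): Lid angle, rad: 0 = closed, lying on the box; opens upward about the box's rear top edge; starts at 0.7 to 1.3, stops at 1.7. Stiff hinge (0.6 N m friction): it stays where left and follows a push of 2 to 8 N on its outer face. Flat wooden board, 180 mm from hinge to front edge, 250 wide, 12 thick; shut, its top is 112 mm above the bench.
- lid_edge (a point): Middle of the lid's front (free) edge, on its outer (top) face, 180 mm from the hinge; moves with the lid; shut, it is at x = -95 mm in the box's frame. A steel strap with a staple (eye) hangs from this edge at the box's y = +34 mm, reaching 36 mm below the lid's underside and 25 mm in front of the edge.
- bolt (a joint): Travel of the slide bolt, m: 0 = drawn back, 0.05 = fully across (end stop); starts at 0 to 0.006. It slides towards the box's +y along the front; its tip enters the staple at about 0.013 and is through it from 0.031. Friction about 2 N; stays where left.
- bolt_ball (a point): Centre of the 20 mm ball on the end of the bolt's finger post, a 10 mm rod standing out level towards the box's -x, 39 mm from the bolt's axis to the ball's centre. Drawn back, it lies at x = -145, y = -60, z = 76 mm in the box's frame, with free space around it and down to the bench; fully across, at y = -10 mm. Its axes are the box's.
- turntable: Fixed birch plywood lazy-susan turntable (locked), 340 mm across, top 30 mm above the bench. Origin: centre of its underside. It stands left or right of the robot's midline, the box on the other side.
- pot: Empty terracotta pot on the turntable, 90 mm across the rim, 80 mm tall. Origin: centre of its foot. To be left alone.
- tray: Green plastic seedling tray on the turntable, 80 x 140 x 45 mm. Origin: centre of its underside. To be left alone.
- fork: Steel hand fork with a wooden handle lying on the turntable, 217 mm long along its y, 52 mm wide, 26 mm tall. Origin: at its middle, underside. To be left alone.
- jar: Small glass jar with a twist cap, 56 mm across, 75 mm tall, standing on the bench in front of the box: 140 to 175 mm in front of the box's centre, 105 to 130 mm towards the box's +y. Origin: centre of its underside. To be left alone.

How it is judged:
By the outcome, as a careful person would: the job done as asked, in the order asked, and still so for the second after the job is handed in, with the robot touching nothing.
It also fails if it takes over 51 s, if anything falls off the work surface, if the arm or the gripper's body presses on something with over 40 N, if the wrist force passes 120 N, or if a joint passes its speed limit or range.

ROBOT

A 7-joint arm with a two-finger parallel gripper is mounted at the origin on the work surface. World frame = base frame: x ahead of the robot, y to its left, z up, the work surface at z = 0. Lengths are in m, angles in rad, forces in N, time in s.
With the tool pointing down it reaches from about 0.4 to 0.85 m from the base axis. Payload 4.5 kg.
Tool frame: the origin (TCP) lies midway between the tips of the shut fingers; the grasp point (between the pads) lies r.grip_point_offset behind it (r.grip_point_offset is the distance from the TCP to the grasp point, in m); z points along the fingers, y is the line along which they close (so a half turn about z gives the same grasp; the last joint's range is limited). The gripper opens to 88 mm and grips with 3 to 60 N. Pads are 18 mm wide; open, the fingers measure 123 mm over their backs; the gripper's body (75 mm by 187 mm) begins 45 mm behind the grasp point.
Start: joints at [-1.107, 0.689, -0.195, 1.565, 0.157, 0.902, -0.215], TCP at [0.26, 0.568, 0.239] pointing down, gripper open.
Joint ranges: [-3.01, 3.01], [-0.46, 2.08], [-1.47, 1.51], [0.13, 2.56], [-1, 4.14], [0.04, 2.09], [-2.66, 2.66]. Speed limits (rad/s): [2.57, 2.57, 3.14, 3.14, 3.14, 3.14, 3.14].

INTERFACE

Orientations are given as a unit quaternion [x, y, z, w].
In Python, from plant import r gives the robot as it stands.
- The arm moves only by the shell command python3 -m jog 'ROWS' [FORCE]. ROWS is JSON, a list of rows, each an object of numbers: "wx", "wy", "wz": the turn, a rotation vector about the world's x, y, z as a fraction of full scale; "dx", "dy", "dz": the shift along the world's x, y, z as a fraction of full scale; "hand": the closure, from 0 (fully open) to 1 (shut). In form: [{"wx": .., "wy": .., "wz": .., "dx": .., "dy": .., "dz": .., "hand": ..}, ...]. A call has 1 to 5 rows; each row shifts and turns the commanded pose from where the row before left it; what a row does not reach is not made up. Full scale, the value 1, is 0.25 m for a shift and 2 rad for a turn. A row lasts 1/12 s, in which the tool goes at most 41.7 mm and 7.16 degrees, less where a joint would pass 70% of its speed; a pose out of reach is approached as far as the arm can. A call with a number of a shift or a turn outside -1 to 1 is refused whole. A call with a gripper value outside its range is refused whole. The fingers move at their own pace and stop on an object; FORCE is the grip in N (left out, the last holds). Time passes only in rows, so rows that do not move let the fingers close. It gives the time, the measured TCP pose, the force, the opening and the grip force at its end, in the units of the state.
- r.get_state(): the state, without advancing time (a new reading comes with each control period).
- r.snapshot(name): name is "scene" or "top"; returns the picture (384x512x3 uint8, red, green, blue); there is no depth.
- r.camera_info(name): a dict with "mtx" (3x3 intrinsics, pixels), "k1" (the pictures are not rectified: a ray, as slopes to the right and down, at radius r is drawn at 1 + k1 r^2 times it, then the intrinsics apply), "R" (3x3) and "t" (3): a world point X has camera coordinates R X + t. Camera axes: x right, y down, z forward; pixel columns grow to the right and rows downward; lengths in m; the calibration is good to about 2 mm. A picture is of the moment at which its call begins. camera_info takes no time and is no camera call.
- r.finish_job(): hands the job in; it is judged then, once.
Trained networks look in the newest picture that a camera, given by its name, has taken for a name from the list of things; names that differ only in an ending like _2 or _b are one class to them, and where a whole thing is asked for, a point or a joint stands for the part that bears it (a point fixed in the world has none). Each returns a list of dicts, best first, with "p" (0 to 1); they miss things now and then, are a little off and sometimes report something else, mostly with a low value. They report only what shows in the picture. A call takes as long as a camera call.
- r.search_frame(camera, query): "bbox" ([left, top, right, bottom] in pixels, round what is visible of it).
- r.masks_of(camera, query): "region" (384x512 bool, what is visible of it) and "bbox" ([left, top, right, bottom] in pixels, round what is visible of it).
The state is a dict: "clock": time; "q": joint angles; "qd": joint speeds; "joint_torque": joint torques, N m; "tool_pos": TCP position; "eef_rot": TCP orientation; "contact_force": force on the tool from outside, world axes, zero at the start; "moment": the same for the moment, N m; "opening": opening from 0.0 (shut) to 1.0 (fully open); "finger_force": force on a finger pad.
Only numpy, scipy, OpenCV 4.12 (cv2) and the standard library are available. Lean on these libraries where they do the work, as an engineer would, in place of code of your own. Each camera call takes 0.05 s, during which the arm holds its last target. There are 200 camera calls.

## Working session

There is one attempt and no reset: what is moved stays moved. The work goes in short steps, Python scripts to look and compute and a shell command to move; the robot and the scene stay as the last step left them, time stands still between calls to the robot, and variables do not carry over. Pictures are saved under pics/ and viewed, at most 10 in all, crops included, and the job is handed in when it is done.

```bash
mkdir -p pics; ls; python3 - <<'E'
from plant import r
import cv2,numpy as np
for n in("scene","top"):
    im=r.snapshot(n); cv2.imwrite(f"pics/{n}0.png",im[:,:,::-1])
    c=r.camera_info(n); print(n,np.round(c["mtx"],1).tolist(),c["k1"],np.round(c["R"],3).tolist(),np.round(c["t"],3).tolist())
    for q in("seed_box","lid","lid_edge","bolt_ball","jar"):
        print(q,[(np.round(d["bbox"]).tolist(),round(d["p"],2)) for d in r.search_frame(n,q)[:2]])
s=r.get_state();print(s["clock"],s["tool_pos"],s["eef_rot"],s["opening"],r.grip_point_offset)
E
```

```text
pics
scene [[437.2, 0.0, 250.9], [0.0, 437.2, 196.7], [0.0, 0.0, 1.0]] -0.019813926814874195 [[-0.957, 0.29, 0.012], [0.231, 0.785, -0.575], [-0.176, -0.547, -0.818]] [0.495, -0.025, 1.288]
seed_box [([214.0, 195.0, 317.0, 348.0], 0.78)]
lid [([215.0, 193.0, 294.0, 338.0], 0.64)]
lid_edge [([220.0, 193.0, 294.0, 337.0], 0.66)]
bolt_ball [([291.0, 218.0, 318.0, 281.0], 0.56)]
jar [([185.0, 127.0, 204.0, 180.0], 0.29)]
top [[473.3, 0.0, 251.3], [0.0, 473.3, 194.8], [0.0, 0.0, 1.0]] -0.16346383688448593 [[-0.009, -1.0, 0.028], [-0.981, 0.004, -0.193], [0.193, -0.029, -0.981]] [-0.04, 0.518, 1.215]
seed_box [([104.0, 143.0, 221.0, 244.0], 0.94)]
lid [([106.0, 143.0, 219.0, 185.0], 0.97), ([112.0, 229.0, 133.0, 251.0], 0.68)]
lid_edge [([106.0, 142.0, 216.0, 187.0], 0.68), ([156.0, 221.0, 219.0, 242.0], 0.42)]
bolt_ball [([156.0, 224.0, 214.0, 244.0], 0.66)]
jar [([111.0, 232.0, 133.0, 251.0], 0.77)]
0.6 [0.26045614 0.56816015 0.23874651] [2.13253055e-01 9.76996997e-01 3.56894932e-05 1.62436052e-05] 0.9996221842810742 0.0187
```

```bash
python3 - <<'E'
import cv2
a=cv2.imread("pics/scene0.png");b=cv2.imread("pics/top0.png")
cv2.imwrite("pics/s1.png",cv2.resize(a[110:360,160:480],None,fx=2.4,fy=2.4,interpolation=cv2.INTER_CUBIC))
cv2.imwrite("pics/t1.png",cv2.resize(b[110:290,80:320],None,fx=3.2,fy=3.2,interpolation=cv2.INTER_CUBIC))
E
```

```text
(no output)
```

View pics/s1.png

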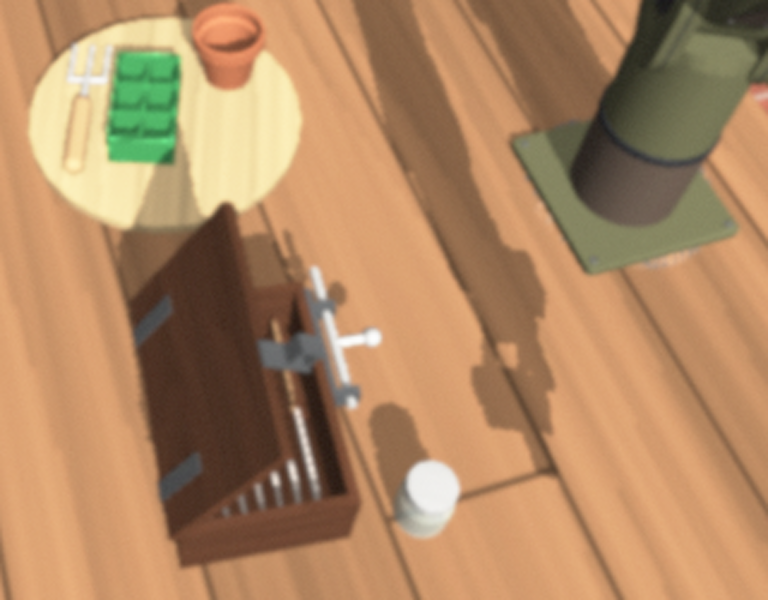

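View pics/t1.png

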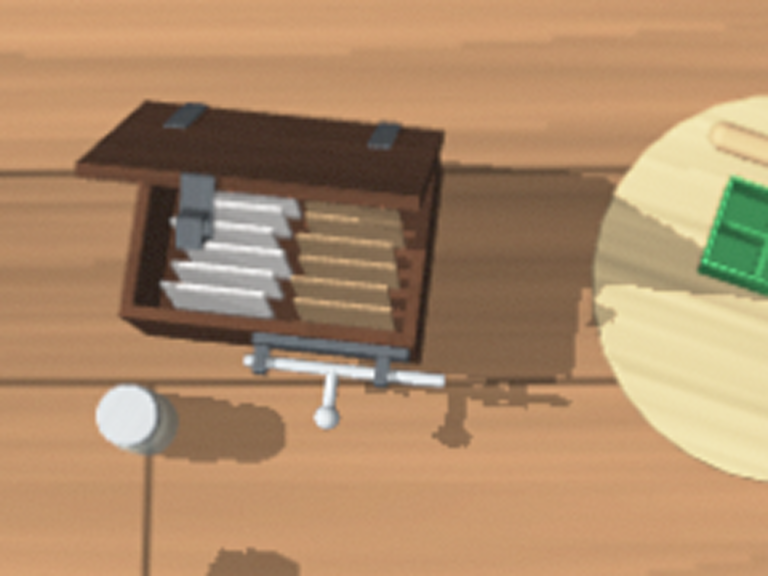

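The scene picture shows the lid half open, with its free edge running from about (255,196) to (280,300), and the ball at (315,251). The top picture shows the ball at (182,240), the jar at (120,241), and the lid's outer free corners at (104,162) and (211,172). I'll fit the box pose, lid angle and bolt travel to these points.

```bash
cat > h.py <<'E'
import numpy as np
from plant import r
from scipy.optimize import least_squares
def proj(n,X):
    c=r.camera_info(n); p=np.atleast_2d(X)@np.array(c["R"]).T+np.array(c["t"]); s=p[:,:2]/p[:,2:]
    s=s*(1+c["k1"]*(s**2).sum(1,keepdims=True)); K=np.array(c["mtx"]); return s*[K[0,0],K[1,1]]+K[:2,2]
def tw(p,B):
    c,s=np.cos(p[2]),np.sin(p[2]); B=np.atleast_2d(B); return np.c_[p[0]+c*B[:,0]-s*B[:,1],p[1]+s*B[:,0]+c*B[:,1],B[:,2]]
def lid(th,d,y,h=.012):
    return [.085-d*np.cos(th)+h*np.sin(th),y,.1+d*np.sin(th)+h*np.cos(th)]
E
cat > fit.py <<'E'
from h import *
def T(u,v):return (80+u/3.2,110+v/3.2)
def S(u,v):return (160+u/2.4,110+v/2.4)
def pts(p):
    th,b=p[3],p[4]; ball=[-.145,-.06+b,.076]
    return [("top",ball,T(326,416)),("scene",ball,S(373,338)),
     ("top",[-.085,.12,.1],T(122,316)),("scene",[-.085,.12,.1],S(356,497)),
     ("top",lid(th,.18,.125),T(78,163)),("top",lid(th,.18,-.125),T(420,195)),
     ("scene",lid(th,.18,-.125),S(226,206)),("scene",lid(th,.18,.125),S(287,458)),
     ("top",lid(th,0,.125),T(147,100)),("top",lid(th,0,-.125),T(443,131)),
     ("scene",[.085,.12,0],S(183,565)),("scene",[-.085,.12,0],S(350,535))]
f=lambda p:np.concatenate([proj(n,tw(p,B))[0]-np.array(uv) for n,B,uv in pts(p)])
s=least_squares(f,[.55,.25,-.1,.9,.003],loss="soft_l1")
p=s.x;print(np.round(p,4));print(np.round(f(p).reshape(-1,2),1).tolist())
# free triangulation of the ball
t=least_squares(lambda X:np.r_[proj("top",X)[0]-T(326,416),proj("scene",X)[0]-S(373,338)],[.4,.2,.08]).x
print("ball tri",t.round(4),"model",tw(p,[-.145,-.06+p[4],.076]).round(4))
print("ball in box", [np.cos(p[2])*(t[0]-p[0])+np.sin(p[2])*(t[1]-p[1]),-np.sin(p[2])*(t[0]-p[0])+np.cos(p[2])*(t[1]-p[1])])
print("lid edge",tw(p,lid(p[3],.18,0)).round(4))
for y in(-.06,0): print("closed edge",tw(p,lid(0,.17,y)).round(3))
np.save("p.npy",p)
E
python3 fit.py
```

```text
[ 0.5448  0.1756 -0.1074  1.0037  0.0078]
[[-1.0, 0.1], [-0.4, -0.8], [-1.5, 0.0], [2.7, 0.7], [-1.6, 0.3], [0.1, 1.1], [-0.5, -4.1], [-0.5, -2.0], [-1.3, -0.3], [0.4, -0.8], [-1.0, 0.1], [-0.1, -0.6]]
ball tri [0.3944 0.1384 0.0706] model [[0.395  0.1393 0.076 ]]
ball in box [np.float64(-0.14556876587008433), np.float64(-0.05315774655355749)]
lid edge [[0.5432 0.1758 0.2583]]
closed edge [[0.454 0.125 0.112]]
closed edge [[0.46  0.185 0.112]]
```

```bash
python3 - <<'E'
from h import *
p=np.load("p.npy")
for th in(1.1,1.0,.9,.8,.7,.6,.5,.4,.3,.2,.1,0,-.03):
    B=lid(th,.158,0); B[0]+=.009; print(th,tw(p,B).round(3))
E
python3 -m jog '[{"dx":0.03,"dy":-0.08,"dz":0.12,"wz":0.0535,"hand":1},{"dx":0.08,"dy":-0.08,"dz":0.10,"wz":0.0535,"hand":1},{"dx":0.1,"dy":-0.12,"dz":0.08,"wz":0.0535,"hand":1},{"dx":0.1,"dy":-0.12,"dz":0.06,"hand":1},{"dx":0.1,"dy":-0.12,"hand":1}]' 20
```

```text
1.1 [[0.578 0.172 0.246]]
1.0 [[0.563 0.174 0.239]]
0.9 [[0.55  0.175 0.231]]
0.8 [[0.537 0.176 0.222]]
0.7 [[0.526 0.178 0.211]]
0.6 [[0.515 0.179 0.199]]
0.5 [[0.506 0.18  0.186]]
0.4 [[0.498 0.181 0.173]]
0.3 [[0.492 0.181 0.158]]
0.2 [[0.487 0.182 0.143]]
0.1 [[0.483 0.182 0.128]]
0 [[0.481 0.182 0.112]]
-0.03 [[0.481 0.183 0.107]]invalid input
```

```bash
python3 -m jog '[{"wx":0,"wy":0,"wz":0.0535,"dx":0.03,"dy":-0.08,"dz":0.12,"hand":1},{"wx":0,"wy":0,"wz":0.0535,"dx":0.08,"dy":-0.08,"dz":0.10,"hand":1},{"wx":0,"wy":0,"wz":0.0535,"dx":0.1,"dy":-0.12,"dz":0.08,"hand":1},{"wx":0,"wy":0,"wz":0,"dx":0.1,"dy":-0.12,"dz":0.06,"hand":1},{"wx":0,"wy":0,"wz":0,"dx":0.1,"dy":-0.12,"dz":0,"hand":1}]' 20
```

```text
clock: 1.02
tool_pos: [0.3632, 0.4403, 0.3311]
eef_rot: [0.054, 0.999, 0.003, 0.002]
contact_force: [1.3, 0.6, -0.3]
opening: 0.644
finger_force: 0.0
```

```bash
python3 -m jog '[{"wx":0,"wy":0,"wz":0,"dx":0.11,"dy":-0.117,"dz":0,"hand":1},{"wx":0,"wy":0,"wz":0,"dx":0.11,"dy":-0.117,"dz":0,"hand":1},{"wx":0,"wy":0,"wz":0,"dx":0.11,"dy":-0.117,"dz":0,"hand":1},{"wx":0,"wy":0,"wz":0,"dx":0.11,"dy":-0.117,"dz":0,"hand":1},{"wx":0,"wy":0,"wz":0,"dx":0.11,"dy":-0.117,"dz":0,"hand":1}]'
python3 -m jog '[{"wx":0,"wy":0,"wz":0,"dx":0.11,"dy":-0.117,"dz":0,"hand":1},{"wx":0,"wy":0,"wz":0,"dx":0.11,"dy":-0.117,"dz":0,"hand":1},{"wx":0,"wy":0,"wz":0,"dx":0.11,"dy":-0.117,"dz":0,"hand":1},{"wx":0,"wy":0,"wz":0,"dx":0.11,"dy":-0.117,"dz":0,"hand":1},{"wx":0,"wy":0,"wz":0,"dx":0,"dy":0,"dz":0,"hand":1}]'
```

```text
clock: 1.43
tool_pos: [0.5002, 0.2918, 0.328]
eef_rot: [0.054, 0.999, 0.0, 0.0]
contact_force: [0.6, 0.1, -0.5]
opening: 0.263
finger_force: 0.0
clock: 1.85
tool_pos: [0.615, 0.166, 0.3269]
eef_rot: [0.061, 0.998, -0.003, 0.002]
contact_force: [0.3, -1.6, -0.6]
opening: 0.005
finger_force: 0.0
```

```bash
python3 -m jog '[{"wx":0,"wy":0,"wz":0,"dx":0,"dy":0.01,"dz":-0.12,"hand":1},{"wx":0,"wy":0,"wz":0,"dx":0,"dy":0.01,"dz":-0.12,"hand":1},{"wx":0,"wy":0,"wz":0,"dx":0,"dy":0.01,"dz":-0.1,"hand":1},{"wx":0,"wy":0,"wz":0,"dx":-0.06,"dy":0,"dz":0,"hand":1},{"wx":0,"wy":0,"wz":0,"dx":-0.06,"dy":0,"dz":0,"hand":1}]'
python3 -m jog '[{"wx":0,"wy":0,"wz":0,"dx":-0.03,"dy":0,"dz":0,"hand":1},{"wx":0,"wy":0,"wz":0,"dx":-0.03,"dy":0,"dz":0,"hand":1},{"wx":0,"wy":0,"wz":0,"dx":-0.03,"dy":0,"dz":0,"hand":1},{"wx":0,"wy":0,"wz":0,"dx":-0.02,"dy":0,"dz":0,"hand":1},{"wx":0,"wy":0,"wz":0,"dx":0,"dy":0,"dz":0,"hand":1}]'
```

```text
clock: 2.27
tool_pos: [0.5777, 0.1837, 0.2403]
eef_rot: [0.055, 0.999, -0.001, -0.002]
contact_force: [-0.8, -0.4, 0.3]
opening: 0.008
finger_force: 0.0
clock: 2.68
tool_pos: [0.5515, 0.1842, 0.2434]
eef_rot: [0.054, 0.999, 0.0, 0.001]
contact_force: [1.9, -0.0, 1.2]
opening: 0.005
finger_force: 0.8
```

```bash
python3 -m jog '[{"wx":0,"wy":0,"wz":0,"dx":0,"dy":0,"dz":-0.03,"hand":1},{"wx":0,"wy":0,"wz":0,"dx":0,"dy":0,"dz":-0.03,"hand":1},{"wx":0,"wy":0,"wz":0,"dx":-0.033,"dy":0,"dz":-0.027,"hand":1},{"wx":0,"wy":0,"wz":0,"dx":-0.033,"dy":0,"dz":-0.027,"hand":1},{"wx":0,"wy":0,"wz":0,"dx":-0.033,"dy":0,"dz":-0.027,"hand":1}]'
python3 -m jog '[{"wx":0,"wy":0,"wz":0,"dx":-0.025,"dy":0,"dz":-0.032,"hand":1},{"wx":0,"wy":0,"wz":0,"dx":-0.025,"dy":0,"dz":-0.032,"hand":1},{"wx":0,"wy":0,"wz":0,"dx":-0.025,"dy":0,"dz":-0.032,"hand":1},{"wx":0,"wy":0,"wz":0,"dx":-0.02,"dy":0,"dz":-0.035,"hand":1},{"wx":0,"wy":0,"wz":0,"dx":0,"dy":0,"dz":0,"hand":1}]'
```

```text
clock: 3.1
tool_pos: [0.5274, 0.1846, 0.2065]
eef_rot: [0.055, 0.999, 0.001, 0.001]
contact_force: [2.9, 1.0, 0.9]
opening: 0.003
finger_force: 1.2
clock: 3.52
tool_pos: [0.5009, 0.1839, 0.1726]
eef_rot: [0.054, 0.999, -0.001, -0.002]
contact_force: [1.1, -0.5, 0.6]
opening: 0.006
finger_force: 0.0
```

```bash
python3 -m jog '[{"wx":0,"wy":0,"wz":0,"dx":-0.013,"dy":0,"dz":-0.035,"hand":1},{"wx":0,"wy":0,"wz":0,"dx":-0.013,"dy":0,"dz":-0.035,"hand":1},{"wx":0,"wy":0,"wz":0,"dx":-0.013,"dy":0,"dz":-0.035,"hand":1},{"wx":0,"wy":0,"wz":0,"dx":-0.013,"dy":0,"dz":-0.035,"hand":1},{"wx":0,"wy":0,"wz":0,"dx":-0.01,"dy":0,"dz":-0.035,"hand":1}]'
python3 -m jog '[{"wx":0,"wy":0,"wz":0,"dx":-0.005,"dy":0,"dz":-0.03,"hand":1},{"wx":0,"wy":0,"wz":0,"dx":0,"dy":0,"dz":-0.02,"hand":1},{"wx":0,"wy":0,"wz":0,"dx":0,"dy":0,"dz":-0.016,"hand":1},{"wx":0,"wy":0,"wz":0,"dx":0,"dy":0,"dz":0,"hand":1},{"wx":0,"wy":0,"wz":0,"dx":0,"dy":0,"dz":0,"hand":1}]'
```

```text
clock: 3.93
tool_pos: [0.488, 0.1845, 0.1305]
eef_rot: [0.054, 0.999, 0.0, 0.0]
contact_force: [1.4, 0.2, 2.5]
opening: 0.006
finger_force: 1.0
clock: 4.35
tool_pos: [0.4861, 0.1835, 0.1141]
eef_rot: [0.055, 0.999, -0.001, -0.001]
contact_force: [0.7, 0.3, 0.2]
opening: 0.007
finger_force: 0.0
```

```bash
python3 -m jog '[{"wx":0,"wy":0,"wz":0,"dx":0,"dy":0,"dz":-0.012,"hand":1},{"wx":0,"wy":0,"wz":0,"dx":0,"dy":0,"dz":-0.012,"hand":1},{"wx":0,"wy":0,"wz":0,"dx":0,"dy":0,"dz":0,"hand":1},{"wx":0,"wy":0,"wz":0,"dx":0,"dy":0,"dz":0,"hand":1}]'
```

```text
clock: 4.68
tool_pos: [0.4866, 0.1836, 0.1122]
eef_rot: [0.055, 0.999, -0.0, 0.001]
contact_force: [-7.3, -2.5, 37.3]
opening: 0.005
finger_force: 18.4
```

```bash
python3 -m jog '[{"wx":0,"wy":0,"wz":0,"dx":0,"dy":0,"dz":0.08,"hand":1},{"wx":0,"wy":0,"wz":0,"dx":0,"dy":0,"dz":0.12,"hand":1},{"wx":0,"wy":0,"wz":0,"dx":-0.095,"dy":-0.097,"dz":0.1,"hand":1},{"wx":0,"wy":0,"wz":0,"dx":-0.095,"dy":-0.097,"dz":0,"hand":1},{"wx":0,"wy":0,"wz":0,"dx":-0.095,"dy":-0.097,"dz":0,"hand":1}]'
python3 -m jog '[{"wx":0,"wy":0,"wz":0,"dx":-0.095,"dy":-0.097,"dz":0,"hand":1},{"wx":0,"wy":0,"wz":0,"dx":0,"dy":0,"dz":0,"hand":1},{"wx":0,"wy":0,"wz":0,"dx":0,"dy":0,"dz":0,"hand":1}]'
python3 - <<'E'
from h import *
import cv2
p=np.load("p.npy")
a=r.snapshot("scene")[:,:,::-1];b=r.snapshot("top")[:,:,::-1]
cv2.imwrite("pics/s2.png",cv2.resize(a[160:360,180:380],None,fx=3,fy=3,interpolation=cv2.INTER_CUBIC))
cv2.imwrite("pics/t2.png",cv2.resize(b[110:290,80:320],None,fx=3.2,fy=3.2,interpolation=cv2.INTER_CUBIC))
for y in(.125,-.125): print("closed lid px scene",proj("scene",tw(p,lid(0,.18,y))).round(),"top",proj("top",tw(p,lid(0,.18,y))).round())
E
```

```text
clock: 5.1
tool_pos: [0.4156, 0.1111, 0.1846]
eef_rot: [0.054, 0.999, 0.001, 0.002]
contact_force: [-0.0, -0.8, -0.6]
opening: 0.006
finger_force: 0.0
clock: 5.35
tool_pos: [0.3904, 0.0856, 0.1835]
eef_rot: [0.056, 0.998, -0.001, -0.0]
contact_force: [0.6, -0.2, -0.9]
opening: 0.003
finger_force: 0.0
closed lid px scene [[317. 317.]] top [[113. 212.]]
closed lid px scene [[290. 221.]] top [[210. 222.]]
```

View pics/s2.png

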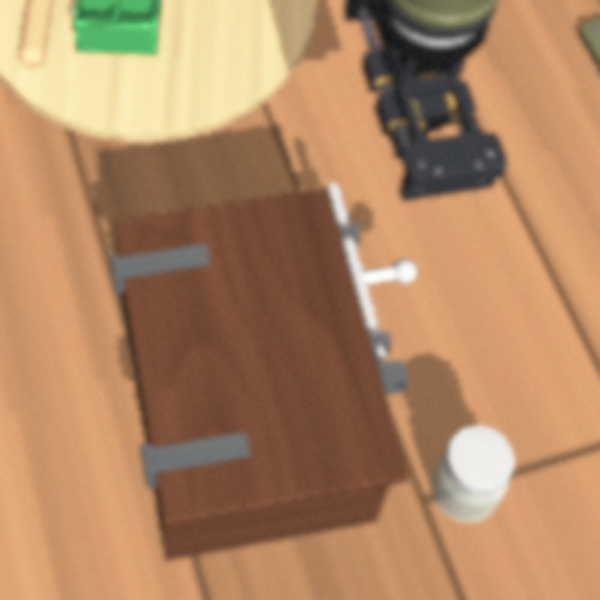

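View pics/t2.png

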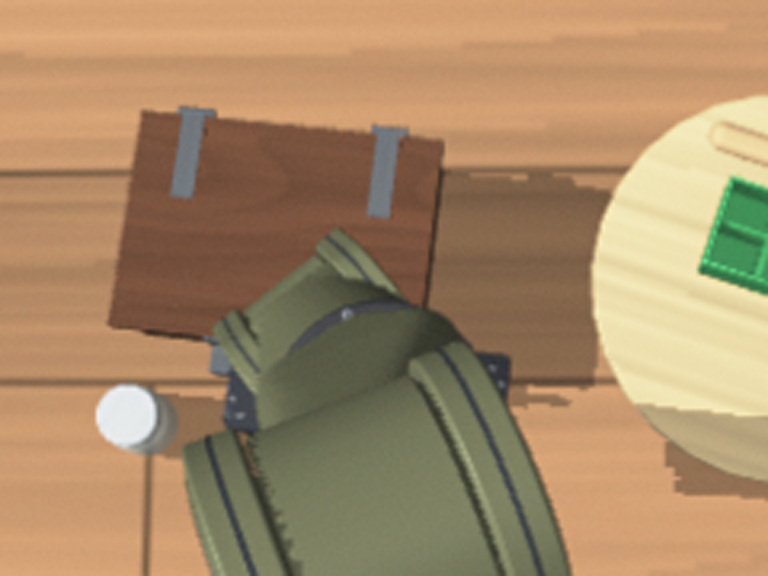

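The lid is shut: its front corner lies at scene (316,318), against (317,317) predicted for closed. The ball is unmoved at scene (315,250), and the jar is untouched. Next I lower the fingertips beside the ball.

```bash
python3 -m jog '[{"wx":0,"wy":0,"wz":0,"dx":0.005,"dy":0,"dz":-0.12,"hand":1},{"wx":0,"wy":0,"wz":0,"dx":0,"dy":0,"dz":-0.12,"hand":1},{"wx":0,"wy":0,"wz":0,"dx":0,"dy":0,"dz":-0.12,"hand":1},{"wx":0,"wy":0,"wz":0,"dx":0,"dy":0,"dz":-0.1,"hand":1},{"wx":0,"wy":0,"wz":0,"dx":0,"dy":0,"dz":0,"hand":1}]'
```

```text
clock: 5.87
tool_pos: [0.3954, 0.0878, 0.0837]
eef_rot: [0.053, 0.999, -0.002, -0.001]
contact_force: [0.7, -1.1, -0.2]
opening: 0.004
finger_force: 0.0
```

```bash
python3 -m jog '[{"wx":0,"wy":0,"wz":0,"dx":0.004,"dy":0.04,"dz":0,"hand":1},{"wx":0,"wy":0,"wz":0,"dx":0.004,"dy":0.04,"dz":0,"hand":1},{"wx":0,"wy":0,"wz":0,"dx":0.004,"dy":0.03,"dz":0,"hand":1},{"wx":0,"wy":0,"wz":0,"dx":0.003,"dy":0.03,"dz":0,"hand":1},{"wx":0,"wy":0,"wz":0,"dx":0,"dy":0,"dz":0,"hand":1}]'
```

```text
clock: 6.28
tool_pos: [0.3995, 0.1245, 0.0868]
eef_rot: [0.053, 0.999, -0.0, 0.001]
contact_force: [0.6, -0.7, -0.2]
opening: 0.005
finger_force: 0.0
```

The tip stopped at z = 0.085 and is passing over the ball. I'll back off and check the joint limits.

```bash
python3 -m jog '[{"wx":0,"wy":0,"wz":0,"dx":-0.004,"dy":-0.05,"dz":0.02,"hand":1},{"wx":0,"wy":0,"wz":0,"dx":-0.004,"dy":-0.05,"dz":0,"hand":1},{"wx":0,"wy":0,"wz":0,"dx":-0.004,"dy":-0.04,"dz":0,"hand":1},{"wx":0,"wy":0,"wz":0,"dx":0,"dy":0,"dz":-0.06,"hand":1},{"wx":0,"wy":0,"wz":0,"dx":0,"dy":0,"dz":-0.06,"hand":1}]'
python3 -m jog '[{"wx":0,"wy":0,"wz":0,"dx":0,"dy":0,"dz":0,"hand":1},{"wx":0,"wy":0,"wz":0,"dx":0,"dy":0,"dz":0,"hand":1}]'
python3 -c "
from plant import r
print(r.get_state()['q'])"
```

```text
clock: 6.7
tool_pos: [0.3963, 0.084, 0.0723]
eef_rot: [0.056, 0.998, -0.005, -0.003]
contact_force: [-0.2, 0.8, -0.0]
opening: 0.002
finger_force: 0.0
clock: 6.87
tool_pos: [0.3968, 0.0858, 0.0728]
eef_rot: [0.055, 0.999, -0.003, -0.002]
contact_force: [-1.5, 0.5, 0.0]
opening: 0.005
finger_force: 0.0
[-0.30274067  0.78807135 -0.04359154  2.33587318  0.95363742  0.04296045
  0.17468771]
```

```bash
python3 -m jog '[{"wx":0,"wy":0.035,"wz":0,"dx":0,"dy":0,"dz":0,"hand":1},{"wx":0,"wy":0.035,"wz":0,"dx":0,"dy":0,"dz":0,"hand":1},{"wx":0,"wy":0,"wz":0,"dx":0,"dy":0,"dz":-0.016,"hand":1},{"wx":0,"wy":0,"wz":0,"dx":0,"dy":0,"dz":-0.016,"hand":1},{"wx":0,"wy":0,"wz":0,"dx":0,"dy":0,"dz":0,"hand":1}]'
python3 -c "
from plant import r
print(r.get_state()['q'])"
```

```text
clock: 7.28
tool_pos: [0.3957, 0.0846, 0.0609]
eef_rot: [0.055, 0.997, -0.008, -0.055]
contact_force: [0.2, -0.1, 0.1]
opening: 0.003
finger_force: 0.0
[-0.07342189  0.8418306  -0.37710743  2.23332404  0.87519042  0.32864471
  0.25251903]
```

```bash
python3 -m jog '[{"wx":0,"wy":0,"wz":0,"dx":0.002,"dy":0.04,"dz":0.02,"hand":1},{"wx":0,"wy":0,"wz":0,"dx":0.004,"dy":0.04,"dz":0,"hand":1},{"wx":0,"wy":0,"wz":0,"dx":0.004,"dy":0.03,"dz":0,"hand":1},{"wx":0,"wy":0,"wz":0,"dx":0.003,"dy":0.03,"dz":0,"hand":1},{"wx":0,"wy":0,"wz":0,"dx":0,"dy":0,"dz":0,"hand":1}]'
```

```text
clock: 7.7
tool_pos: [0.3997, 0.1231, 0.0668]
eef_rot: [0.052, 0.997, -0.007, -0.055]
contact_force: [-0.4, 0.9, -0.2]
opening: 0.009
finger_force: 0.0
```

```bash
python3 - <<'E'
from h import *
import cv2
a=r.snapshot("scene")[:,:,::-1]
cv2.imwrite("pics/s3.png",cv2.resize(a[160:360,180:380],None,fx=3,fy=3,interpolation=cv2.INTER_CUBIC))
E
```

```text
(no output)
```

View pics/s3.png

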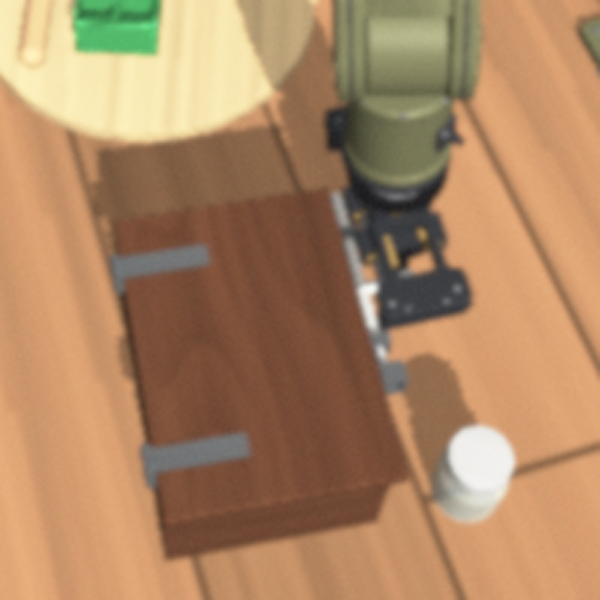

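The post has moved from crop (370,277) to (370,291), so the bolt is following the fingers. I keep pushing.

```bash
python3 -m jog '[{"wx":0,"wy":0,"wz":0,"dx":0.003,"dy":0.03,"dz":0,"hand":1},{"wx":0,"wy":0,"wz":0,"dx":0.003,"dy":0.03,"dz":0,"hand":1},{"wx":0,"wy":0,"wz":0,"dx":0.003,"dy":0.03,"dz":0,"hand":1},{"wx":0,"wy":0,"wz":0,"dx":0.003,"dy":0.03,"dz":0,"hand":1},{"wx":0,"wy":0,"wz":0,"dx":0,"dy":0,"dz":0,"hand":1}]'
```

```text
clock: 8.17
tool_pos: [0.4029, 0.1531, 0.0666]
eef_rot: [0.053, 0.997, -0.007, -0.055]
contact_force: [0.6, -0.1, 0.7]
opening: 0.004
finger_force: 0.0
```

```bash
python3 -m jog '[{"wx":0,"wy":0,"wz":0,"dx":0.002,"dy":0.015,"dz":0,"hand":1},{"wx":0,"wy":0,"wz":0,"dx":0.002,"dy":0.015,"dz":0,"hand":1},{"wx":0,"wy":0,"wz":0,"dx":0,"dy":0.01,"dz":0,"hand":1},{"wx":0,"wy":0,"wz":0,"dx":0,"dy":0,"dz":0,"hand":1}]'
```

```text
clock: 8.5
tool_pos: [0.4035, 0.1593, 0.0666]
eef_rot: [0.054, 0.997, -0.009, -0.055]
contact_force: [-0.7, -4.9, 0.6]
opening: 0.006
finger_force: 2.1
```

```bash
python3 -m jog '[{"wx":0,"wy":0,"wz":0,"dx":0.001,"dy":0.012,"dz":0,"hand":1},{"wx":0,"wy":0,"wz":0,"dx":0.001,"dy":0.012,"dz":0,"hand":1},{"wx":0,"wy":0,"wz":0,"dx":0,"dy":0,"dz":0,"hand":1},{"wx":0,"wy":0,"wz":0,"dx":0,"dy":0,"dz":0,"hand":1}]'
```

```text
clock: 8.83
tool_pos: [0.4034, 0.1596, 0.0665]
eef_rot: [0.056, 0.997, -0.014, -0.056]
contact_force: [0.6, -13.8, 6.3]
opening: 0.004
finger_force: 7.1
```

The tip holds at y = 0.1595 while the force climbs to 14 N, so the bolt is at its end stop. I'll retreat and verify.

```bash
python3 -m jog '[{"wx":0,"wy":0,"wz":0,"dx":-0.01,"dy":-0.08,"dz":0,"hand":1},{"wx":0,"wy":0,"wz":0,"dx":-0.01,"dy":-0.1,"dz":0,"hand":1},{"wx":0,"wy":0,"wz":0,"dx":0,"dy":-0.02,"dz":0.1,"hand":1},{"wx":0,"wy":0,"wz":0,"dx":0,"dy":0,"dz":0.14,"hand":1},{"wx":0,"wy":0,"wz":0,"dx":0,"dy":-0.05,"dz":0.14,"hand":1}]'
python3 -m jog '[{"wx":0,"wy":0,"wz":0,"dx":0,"dy":-0.14,"dz":0.05,"hand":1},{"wx":0,"wy":0,"wz":0,"dx":0,"dy":-0.15,"dz":0.05,"hand":1},{"wx":0,"wy":0,"wz":0,"dx":0,"dy":-0.15,"dz":0,"hand":1},{"wx":0,"wy":0,"wz":0,"dx":0,"dy":0,"dz":0,"hand":1},{"wx":0,"wy":0,"wz":0,"dx":0,"dy":0,"dz":0,"hand":1}]'
python3 - <<'E'
from h import *
import cv2
p=np.load("p.npy")
a=r.snapshot("scene")[:,:,::-1];b=r.snapshot("top")[:,:,::-1]
A=cv2.resize(a[200:340,200:340],(560,560),interpolation=cv2.INTER_CUBIC);cv2.imwrite("pics/s4.png",A)
cv2.imwrite("pics/t4.png",cv2.resize(b[110:290,80:320],None,fx=3.2,fy=3.2,interpolation=cv2.INTER_CUBIC))
X=tw(p,[-.145,-.01,.074]);print(proj("scene",X),(proj("scene",X)-200)*4,(proj("top",X)-[80,110])*3.2)
E
```

```text
clock: 9.25
tool_pos: [0.3991, 0.1068, 0.1628]
eef_rot: [0.052, 0.997, -0.006, -0.056]
contact_force: [1.3, -0.5, 0.1]
opening: 0.003
finger_force: 0.0
clock: 9.67
tool_pos: [0.3995, -0.0074, 0.1868]
eef_rot: [0.057, 0.997, -0.007, -0.055]
contact_force: [0.4, -0.3, 0.1]
opening: 0.003
finger_force: 0.0
[[319.52494758 265.59832415]] [[478.0997903  262.39329662]] [[271.4707883  410.96338988]]
```

View pics/s4.png

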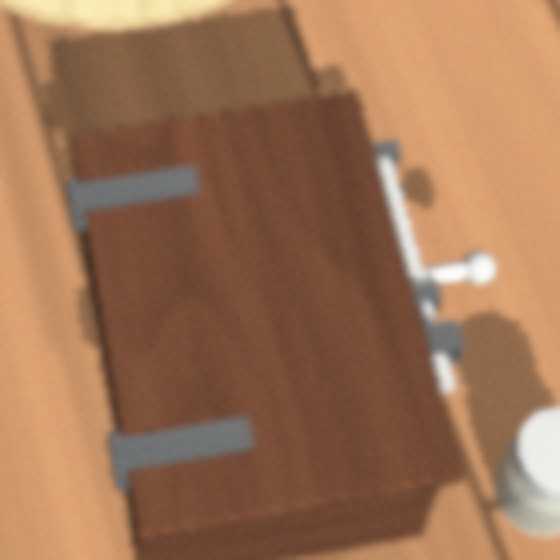

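View pics/t4.png

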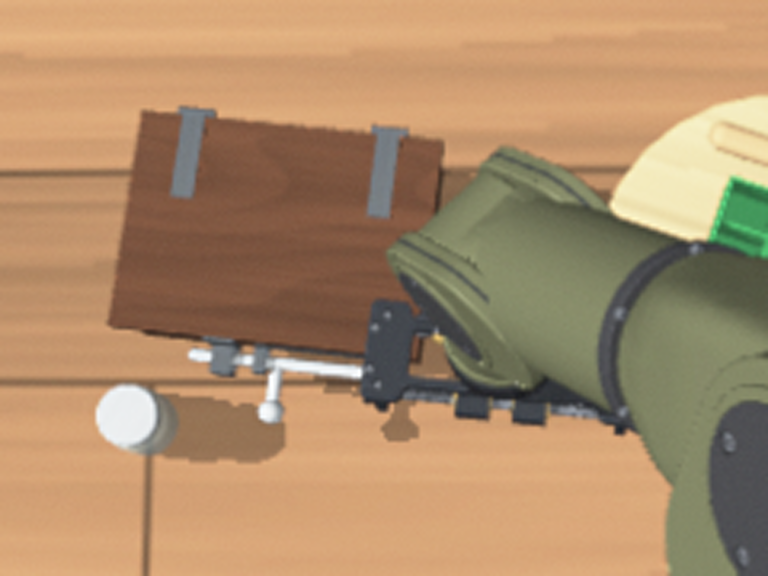

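The lid is shut and the bolt runs through the staple. The ball is at top crop (271,410), against (271,411) predicted for fully across, and at scene crop (481,268). The jar is in place and the robot is clear of everything.

```bash
python3 -c "
from plant import r
print(r.finish_job())"
```

```text
the job is handed in; nothing more can be done
None
```

The seed box is shut: I closed the lid first, then pushed the bolt through the staple to its end stop, and handed the job in at about 10 s with the arm clear and the jar, pot, tray and fork untouched; no verdict came back.

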